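# Load the cap dryer, latch its gate and wind its timer

### The arm

A 7-joint arm with a two-finger parallel gripper is mounted at the origin on a cart in front of the work surface, level with it; the furniture and walls round the work are solid. World frame = base frame: x ahead of the robot, y to its left, z up, the work surface at z = 0. Lengths are in m, angles in rad, forces in N, time in s.
With the tool pointing down it reaches from about 0.425 to 0.925 m from the base axis. Payload 6.8 kg.
Tool frame: the origin (TCP) lies at the very end of the fingers, on their centre line; the grasp point (between the pads) lies 19 mm behind it; z points along the fingers, x is the direction in which the jaws open and shut, and the axes are right-handed (so a half turn about z gives the same grasp; the last joint's range is limited). The gripper opens to 88 mm and grips with 3 to 60 N. Pads are 20 mm wide; open, the fingers measure 115 mm over their backs; the gripper's body (75 mm by 178 mm) begins 61 mm behind the grasp point.
Start: joints at [1.016, 0.477, 0.022, 1.555, -0.011, 1.109, -0.083], TCP at [0.292, -0.609, 0.223] pointing down, gripper open.
Joint ranges: [-2.96, 2.96], [-0.34, 2.1], [-1.41, 1.46], [0.24, 2.44], [-1.37, 4.51], [0.17, 1.92], [-2.96, 2.96]. Speed limits (rad/s): [2.39, 2.39, 3.14, 3.14, 3.14, 3.14, 3.14].

### API

Orientations are given as [roll, pitch, yaw] about the fixed x, y, z axes, in that order (R = Rz(yaw) Ry(pitch) Rx(roll)).
In Python, from station import get_state, get_image, hand_in gives the robot as it stands. The module is installed in compiled form; this text tells all that it offers.
- The arm moves only by the tool arm_command, never from a script. Its argument "moves" is a list of rows, each a list of 2 entries, a list of its own where there are three numbers: the shift along the tool's x, y, z in mm, then the turn about the tool's z in degrees. In form: [[[tx, ty, tz], yaw], ...]. A call has 1 to 5 rows; each row shifts and turns the pose as measured when the row begins, along the tool's axes as they then stand; what a row does not reach is not made up. A row lasts 1/10 s, in which the tool goes at most 50 mm and 8.59 degrees, less where a joint would pass 70% of its speed; a pose out of reach is approached as far as the arm can. A call is refused whole if a number of a shift passes 50 or a number of a turn 8.59, either way. A call with a gripper value outside its range is refused whole. "fingers" is the closure, from -1 (fully open) to 1 (shut), set as the call begins (left out, the last holds). The fingers move at their own pace and stop on an object; "squeeze" is the grip in N (left out, the last holds). Time passes only in rows, so rows that do not move let the fingers close. It gives the time, the measured TCP pose, the force and the opening at its end, in the units of the state.
- get_state(): the state, without advancing time (a new reading comes with each control period).
- get_image(name): name is "side" or "top"; returns a dict with "image" (420x560x3 uint8, red, green, blue), "z_map" (420x560 float32, m along the optical axis (not along the pixel's ray), 0 where there is no reading), "K" (3x3 intrinsics, pixels), "k1" (the pictures are not rectified: a ray, as slopes to the right and down, at radius r is drawn at 1 + k1 r^2 times it, then the intrinsics apply), "view" (4x4, takes a point from world to camera coordinates). Camera axes: x right, y up, looking along -z (the intrinsics and any distortion apply to the point x, -y, -z); pixel columns grow to the right and rows downward; lengths in m; the calibration is good to about 2 mm. A picture is of the moment at which its call begins.
- hand_in(): hands the job in, once; it reports no verdict.
The state is a dict: "clock": time; "q": joint angles; "joint_vel": joint speeds; "tau": joint torques, N m; "tool_pos": TCP position; "ee_rot": TCP orientation; "ft_force": force on the tool from outside, world axes, zero at the start; "moment": the same for the moment, N m; "gripper_width": finger opening in m.
Only numpy, scipy, OpenCV 4.12 (cv2) and the standard library are available. Lean on these libraries where they do the work, as an engineer would, in place of code of your own. Each camera call takes 0.05 s, during which the arm holds its last target. There are 200 camera calls.

### The job

Put every loose black screw cap that lies on the worktop into the pen of the cap dryer, down on its mat, and leave the pipe nut and the fallen bottle where they are. Once all caps are in, push the dryer's gate shut until its sprung latch snaps in, and only then wind the timer key on top of the dryer clockwise, in several part turns, all the way to its stop.

Things in the scene. Friction and masses are not known exactly. Their poses are not given: they have to be found in the camera images.
- cap_1: loose black plastic screw cap, round, 23 mm across, 14 mm tall, about 12 g, closed end up: one of the caps to load; some of the four may be absent. A filling machine, a fixed grey box 340 mm tall, fills the corner beyond x = 0.56 m and right of y = -0.39 m: keep clear of it. Its origin is the centre of its underside, z up
- cap_2: loose black plastic screw cap, round, 23 mm across, 14 mm tall, about 12 g, closed end up: one of the caps to load; some of the four may be absent. A filling machine, a fixed grey box 340 mm tall, fills the corner beyond x = 0.56 m and right of y = -0.39 m: keep clear of it. Its origin is the centre of its underside, z up
- cap_3: loose black plastic screw cap, round, 23 mm across, 14 mm tall, about 12 g, closed end up: one of the caps to load; some of the four may be absent. A filling machine, a fixed grey box 340 mm tall, fills the corner beyond x = 0.56 m and right of y = -0.39 m: keep clear of it. Its origin is the centre of its underside, z up
- cap_4: loose black plastic screw cap, round, 23 mm across, 14 mm tall, about 12 g, closed end up: one of the caps to load; some of the four may be absent. A filling machine, a fixed grey box 340 mm tall, fills the corner beyond x = 0.56 m and right of y = -0.39 m: keep clear of it. Its origin is the centre of its underside, z up
- pipe_nut: light grey steel pipe nut, 39 mm across, 18 mm tall, lying flat: leave it alone. Its origin is the centre of its underside
- fallen_bottle: amber glass bottle lying on its side, about 50 by 59 mm from above, 29 mm tall: leave it alone. Its origin is the centre of its underside as it lies
- dryer: cap dryer, fixed: white base 192 (its x, from -71 to 121) by 158 mm (its y), 20 mm high; a pen open at the top at its front (-x side, which faces the robot's right), behind it a white timer housing 58 (x) by 100 mm (y), top 40 mm above the worktop, centred at x 90 mm. Origin: on the underside below the pen's centre
- pen (a point): centre of the pen's floor, a grey mat 21 mm above the worktop; axes as the dryer's. Inside, the pen is 110 mm along x and 140 mm along y; grey walls 5 mm thick behind (+x) and at both y sides, tops 62 mm above the worktop; the front (-x) is closed by the gate. Caps may lie anywhere on this floor; four fit in a row along y
- gate (a joint): gate angle (rad): 0 shut, grows as its free edge swings out from the pen, to 1.5; inner stop -0.05. Upright panel 6 mm thick, aluminium frame, 22 to 62 mm above the worktop, 130 mm from hinge to free edge. Unlatched, a light spring swings it open to 0.65 or more. The latch meets the keeper near 0.09, takes 3 to 10 N at the pad to ride over and snaps in near 0.005: push slightly past 0
- gate_hinge (a point): point on the gate's upright hinge axis, 42 mm above the worktop, at the pen's front corner on the dryer's -y side (away from the robot); its axes turn with the gate: its y points along the gate to the free edge, its -x out of the gate's outer face; with the gate shut they are the dryer's axes
- gate_pad (a point): centre of the outer face of the black push pad (28 mm along the gate, 32 mm high) near the gate's free edge, 100 mm from the hinge axis and 9 mm outside the gate's middle plane, 42 mm above the worktop; axes as gate_hinge
- latch (a joint): how far the bevelled latch at the gate's free edge is pressed in (m): 0 out, about 0.005 while it rides over the round keeper bar of the dryer, up to 0.010
- timer_key (a joint): how far the timer key has been wound (rad): turns clockwise seen from above as it grows, 0 run down, 4.4 at the stop. Sprung, but its drag holds it where it is left; turning takes about 0.1 to 0.2 N m
- key_grip (a point): middle of the timer key's wing, on its upright axis, 66 mm above the worktop. The wing is a black bar 44 mm along this point's x, 10 mm thick along its y, from 50 to 76 mm above the worktop, with clear space under its ends down to the dial at 43 mm

How it is judged:
On the way, in this order (a step that is already met when the one before it is completed fails the run):
1. all loose caps lie in the pen (x of cap_1 in the frame of pen between -0.05 and 0.05 m and y of cap_1 in the frame of pen between -0.065 and 0.065 m and z of cap_1 in the frame of pen between -0.006 and 0.018 m and x of cap_2 in the frame of pen between -0.05 and 0.05 m and y of cap_2 in the frame of pen between -0.065 and 0.065 m and z of cap_2 in the frame of pen between -0.006 and 0.018 m and x of cap_3 in the frame of pen between -0.05 and 0.05 m and y of cap_3 in the frame of pen between -0.065 and 0.065 m and z of cap_3 in the frame of pen between -0.006 and 0.018 m and x of cap_4 in the frame of pen between -0.05 and 0.05 m and y of cap_4 in the frame of pen between -0.065 and 0.065 m and z of cap_4 in the frame of pen between -0.006 and 0.018 m), for 0.2 s.
2. the gate is shut and its latch has snapped in (value of joint gate below 0.04 rad and value of joint latch below 0.003 m), for 0.2 s.
3. the timer key is wound to its stop (value of joint timer_key above 4.15 rad), for 0.2 s.
At the end, for the whole second after the job is handed in: every loose cap lies on the pen's floor (its origin less than 18 mm above it), within 50 mm (x) and 65 mm (y) of the pen's centre; the gate is within 0.04 rad of shut with the latch out (pressed in less than 3 mm); the timer key stands at 4.15 rad or more of 4.4 (all of step 1 and all of step 2 and value of joint timer_key above 4.15 rad); the robot touches nothing.
It fails at once if the pipe nut or the fallen bottle was moved more than 2.5 cm (distance of any of pipe_nut, fallen_bottle from where it was at the start of the episode above 0.025 m).
Of cap_1, cap_2, cap_3, cap_4 only 3 to 4 are there at a start; the rules pass over those that are not, and their reading is None.
At some moment in a run one of cap_1, cap_2, cap_3, cap_4 may be knocked a few centimetres aside while the robot is not near it.
It also fails if it takes over 210 s, if anything falls off the work surface, if the arm or the gripper's body presses on something with over 40 N, if the wrist force passes 120 N, or if a joint passes its speed limit or range.

## Working session

There is one attempt and no reset: what is moved stays moved. The work goes in short steps, Python scripts to look and compute and a tool call to move; the robot and the scene stay as the last step left them, time stands still between calls to the robot, and variables do not carry over. Pictures are saved under pics/ and viewed, about 12 in all and at most 16, crops included, and the job is handed in when it is done.

Besides the shell and the picture viewer there is one more tool, called as a command line: name --argument value ..., lists and objects as JSON in quotes. arm_command: Moves the arm, as the interface text tells. Its arguments: {"type":"object","properties":{"moves":{"type":"array","items":{"type":"array"}},"fingers":{"type":"number"},"squeeze":{"type":"number"}},"required":["moves"]}

```bash
mkdir -p pics
cat > h.py <<'E'
import numpy as np, cv2
from station import get_state, get_image, hand_in
def save(d,n): cv2.imwrite(f'pics/{n}.png',cv2.cvtColor(d['image'],cv2.COLOR_RGB2BGR))
def cast(d,uv,z):
    """pixels -> world points on plane z"""
    K=d['K'];uv=np.atleast_2d(np.array(uv,float))
    s=np.c_[(uv[:,0]-K[0,2])/K[0,0],(uv[:,1]-K[1,2])/K[1,1]];u=s.copy()
    for _ in range(20): u=s/(1+d['k1']*(u**2).sum(1,keepdims=True))
    R=d['view'][:3,:3];t=d['view'][:3,3];o=-R.T@t
    r=np.c_[u[:,0],-u[:,1],-np.ones(len(u))]@R
    return o+r*((z-o[2])/r[:,2])[:,None]
def pts(d,uv):
    """pixels -> world points by z_map"""
    K=d['K'];uv=np.atleast_2d(np.array(uv,int))
    s=np.c_[(uv[:,0]-K[0,2])/K[0,0],(uv[:,1]-K[1,2])/K[1,1]];u=s.copy()
    for _ in range(20): u=s/(1+d['k1']*(u**2).sum(1,keepdims=True))
    R=d['view'][:3,:3];t=d['view'][:3,3];o=-R.T@t
    z=d['z_map'][uv[:,1],uv[:,0]]
    return o+(np.c_[u[:,0],-u[:,1],-np.ones(len(u))]*z[:,None])@R
E
python3 - <<'E'
from h import *
s=get_state();print(s)
for n in('top','side'):
    d=get_image(n);save(d,n+'0');print(n,d['K'],d['k1'],d['view'],(d['z_map']>0).mean())
E
```

```text
{'clock': 0.0, 'q': array([ 1.01592093,  0.47776482,  0.0222996 ,  1.55642206, -0.01150162,
        1.10927941, -0.08311658]), 'joint_vel': array([ 0.00031776,  0.00133555, -0.00065547,  0.00086421, -0.00023331,
       -0.00072069,  0.00039204]), 'tau': array([ 5.34982773e-04, -5.82845879e+01,  1.53517563e+00, -2.72607136e+01,
       -5.42485679e-02,  1.69135141e-02,  1.86150814e-04]), 'tool_pos': array([ 0.29139824, -0.6082129 ,  0.221717  ]), 'ee_rot': array([ 3.14148429e+00,  1.74287707e-03, -1.12398077e+00]), 'ft_force': array([-0.52263525, -0.23086048,  0.09619733]), 'moment': array([ 0.01034731, -0.05605118,  0.01904816]), 'gripper_width': 0.08780218109954756}
top [[499.06873049   0.         283.19354447]
 [  0.         499.06873049 203.53074799]
 [  0.           0.           1.        ]] 0.0219313747578016 [[ 0.01992072 -0.99963852 -0.01805504 -0.12454   ]
 [ 0.9987443   0.01906614  0.04632821 -0.51421263]
 [-0.04596722 -0.01895526  0.99876309 -1.00604947]
 [ 0.          0.          0.          1.        ]] 0.9958248299319727
side [[405.87418708   0.         287.53696654]
 [  0.         405.87418708 210.06984723]
 [  0.           0.           1.        ]] 0.006013543226687483 [[-0.88342155 -0.46856456  0.00368971  0.41591545]
 [ 0.29247876 -0.54524701  0.78559651 -0.2769644 ]
 [-0.36609088  0.69509205  0.61872814 -0.6370402 ]
 [ 0.          0.          0.          1.        ]] 0.9961862244897959
```

View pics/top0.png

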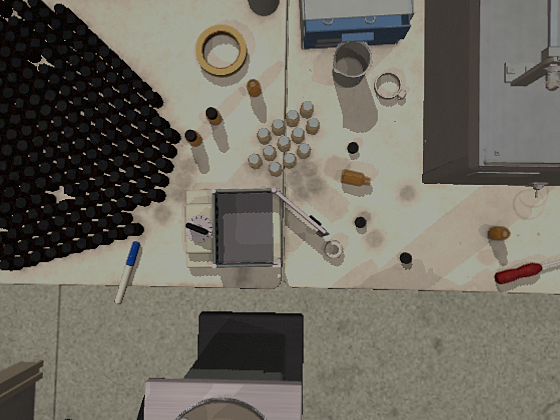

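View pics/side0.png

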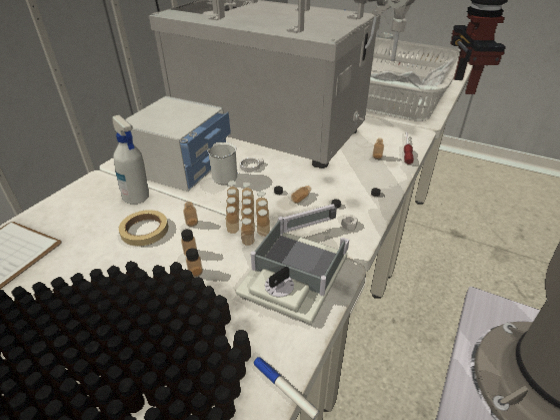

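Top shows three loose caps at about (353,148), (361,222) and (406,258). The nut is at (333,249), the bottle at (355,178), and the dryer at (185–285, 190–268) with its gate open. In the side view there is an unclear dark thing at (320,163).

```bash
cat > m.py <<'E'
from h import *
def caps(d,zt=0.014,lo=15):
    g=d['image'].max(2)<60
    n,l,st,c=cv2.connectedComponentsWithStats(g.astype(np.uint8))
    for i in range(1,n):
        if lo<st[i,4]<400:
            p=cast(d,c[i],zt)[0]; q=pts(d,np.round(c[i]))[0]
            if -.0<p[0]<1 and -.7<p[1]<.25: print(np.round(c[i],1),st[i,2:],'plane',p.round(4),'zmap',q.round(4))
if __name__=='__main__':
    for n in('top','side'):
        d=get_image(n);print(n);caps(d)
        if n=='side': cv2.imwrite('pics/c1.png',cv2.resize(cv2.cvtColor(d['image'][130:330,220:420],cv2.COLOR_RGB2BGR),None,fx=3,fy=3,interpolation=2))
        else: cv2.imwrite('pics/c2.png',cv2.resize(cv2.cvtColor(d['image'][130:290,170:430],cv2.COLOR_RGB2BGR),None,fx=3,fy=3,interpolation=2))
E
python3 m.py
```

```text
top
[267.8   6.9] [ 31  16 195] plane [ 0.9218 -0.0748  0.014 ] zmap [ 0.906  -0.0771  0.0489]
[404.7  19.1] [ 7 10 58] plane [ 0.8993 -0.356   0.014 ] zmap [ 0.8577 -0.3349  0.1124]
[425.1  49.2] [ 2 72 76] plane [ 0.8373 -0.398   0.014 ] zmap [ 0.8282 -0.3909  0.0404]
[215.4  37.1] [ 34  22 101] plane [0.8573 0.0321 0.014 ] zmap [ 0.864   0.0358 -0.0032]
[546.5  45.1] [ 7 16 18] plane [ 0.8478 -0.6413  0.014 ] zmap [ 0.7235 -0.4736  0.3472]
[350.7  55.9] [ 32  27 267] plane [ 0.8218 -0.2468  0.014 ] zmap [ 0.823  -0.2479  0.0103]
[231.6  70.8] [31 20 60] plane [ 0.7876 -0.003   0.014 ] zmap [ 0.785  -0.0047  0.0209]
[545.7  65. ] [ 9  5 20] plane [ 0.8068 -0.6398  0.014 ] zmap [ 0.6675 -0.4309  0.4326]
[393.3  76.8] [17 13 26] plane [ 0.7796 -0.3341  0.014 ] zmap [ 0.7849 -0.3372 -0.0043]
[529.9  80.3] [36 14 71] plane [ 0.7755 -0.6086  0.014 ] zmap [ 0.6683 -0.4417  0.3701]
[358.9  76.8] [13  5 19] plane [ 0.7788 -0.2643  0.014 ] zmap [ 0.7619 -0.2575  0.0681]
[424.4 109.8] [ 3 46 48] plane [ 0.7126 -0.3978  0.014 ] zmap [ 0.7064 -0.3907  0.0384]
[211.1 113.2] [ 12  13 114] plane 
[... 1542 characters left out ...]
[278.1 189.9] [ 8  7 48] plane [ 0.6278 -0.2448  0.014 ] zmap [ 0.6294 -0.2472  0.0116]
[375.4 191.9] [ 8  7 53] plane [ 0.4074 -0.353   0.014 ] zmap [ 0.4091 -0.3559  0.0114]
[336.4 202.9] [ 9  8 47] plane [ 0.4765 -0.264   0.014 ] zmap [ 0.4785 -0.267   0.0111]
[331.  213.9] [ 7  8 28] plane [ 0.4714 -0.2186  0.014 ] zmap [ 0.4575 -0.1805  0.0458]
[127.  226.6] [ 4  7 16] plane [0.8581 0.0408 0.014 ] zmap [0.8621 0.0384 0.0094]
[186.9 235. ] [ 11  11 104] plane [ 7.214e-01 -2.000e-04  1.400e-02] zmap [0.6829 0.0365 0.0592]
[191.9 254.4] [ 13  12 121] plane [0.6737 0.0428 0.014 ] zmap [0.6385 0.0763 0.0603]
[278.8 276.4] [ 20  20 227] plane [0.4844 0.0112 0.014 ] zmap [0.4583 0.0565 0.0721]
```

View pics/c1.png

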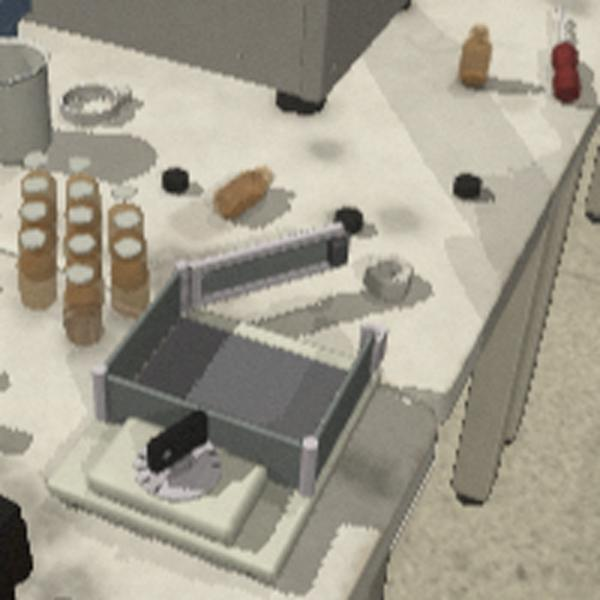

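View pics/c2.png

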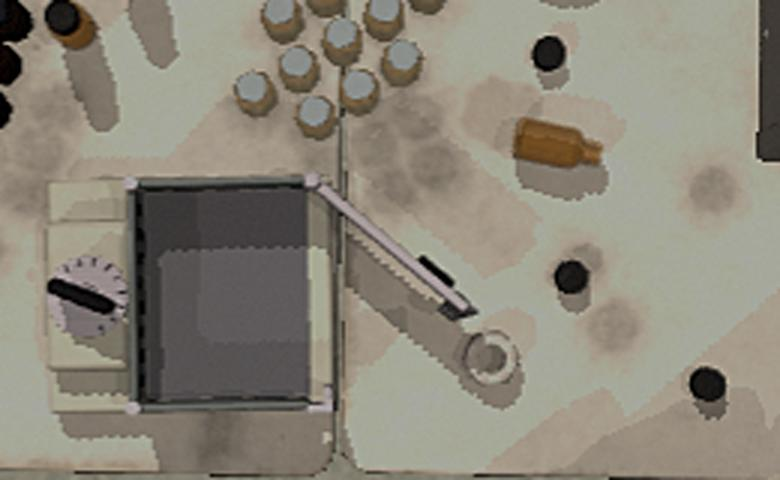

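Three caps are confirmed. The dark thing at the machine's corner is its foot, at (0.589,-0.409), inside the machine's footprint. Next: dryer frame, gate and key, nut and bottle, plus a check for low caps beside the pile.

Run:
```python
from h import *
d=get_image('top');s=get_image('side')
def P(n,uv,z):
    c=cast(d,uv,z);q=[pts(d,np.round(u))[0] for u in uv];print(n);[print('  ',a.round(4),b.round(4)) for a,b in zip(c,q)];return c
c2=lambda L:np.array(L)/3+[170,130]
P('posts back-far,hinge,back-near,keeper',c2([(131,183),(313,180),(134,408),(322,404)]),.064)
P('walls: far mid, back mid, near mid',c2([(220,183),(135,295),(230,405)]),.062)
P('gate edge along top',c2([(340,203),(380,234),(420,267),(455,299),(468,310)]),.062)
P('pad',c2([(436,271)]),.058)
c1=lambda L:np.array(L)/3+[220,130]
print('side: keyZ',[pts(s,np.round(u))[0].round(4) for u in c1([(178,425),(180,440),(178,415)])])
print('side posts',cast(s,c1([(100,370),(309,440),(185,266),(375,330)]),.064).round(4))
for d_,nm in((d,'top'),(s,'side')):
    H,W=d_['z_map'].shape;vv,uu=np.mgrid[:H,:W];uv=np.c_[uu.ravel(),vv.ravel()];X=pts(d_,uv);g=d_['image'].reshape(-1,3).astype(int)
    if nm=='top':
        # key
        m=(g.max(1)<60)&(X[:,2]>.064)&(X[:,2]<.085)&(abs(X[:,0]-.464)<.04)&(abs(X[:,1]-.048)<.04)
    else: m=(g.max(1)<60)&(X[:,2]>.052)&(X[:,2]<.085)&(abs(X[:,0]-.464)<.04)&(abs(X[:,1]-.048)<.04)
    k=X[m];print(nm,'key n',m.sum(),k.mean(0).round(4),k.min(0).round(3),k.max(0).round(3))
    _,_,V=np.linalg.svd((k-k.mean(0))[:,:2],full_matrices=False);print(' axis deg',np.degrees(np.arctan2(V[0,1],V[0,0])), 'ext',np.ptp((k-k.mean(0))[:,:2]@V.T,axis=0), 'mid',k[:,:2].mean(0)+V.T@(((k-k.mean(0))[:,:2]@V.T).max(0)+((k-k.mean(0))[:,:2]@V.T).min(0))/2)
    if nm=='top':
        # low black things
        low=((g.max(1)<45)&(X[:,2]<.018)&(X[:,2]>.009)).reshape(H,W).astype(np.uint8)
        n,l,st,c=cv2.connectedComponentsWithStats(low)
        print('low',[(c[i].round(),st[i,4]) for i in range(1,n) if st[i,4]>25])
    # amber bottle, nut
    m=(X[:,2]>.006)&(X[:,2]<.04)&(X[:,0]>.37)&(X[:,0]<.64)&(X[:,1]<-.17)&(X[:,1]>-.33)&(g[:,0]-g[:,2]>50)
    print('bottle',X[m].min(0).round(3),X[m].max(0).round(3))
    m=(X[:,2]>.012)&(X[:,2]<.024)&(abs(X[:,0]-.425)<.03)&(abs(X[:,1]+.215)<.03);print('nut',X[m].min(0).round(3),X[m].max(0).round(3))
```

```text
posts back-far,hinge,back-near,keeper
   [0.5358 0.0197 0.064 ] [ 0.4698 -0.1338  1.0264]
   [ 0.54   -0.0978  0.064 ] [ 0.5401 -0.0971  0.0612]
   [0.3914 0.0139 0.064 ] [0.3913 0.0133 0.0635]
   [ 0.3964 -0.1066  0.064 ] [ 0.3952 -0.1057  0.0563]
walls: far mid, back mid, near mid
   [ 0.537  -0.0377  0.062 ] [ 0.5372 -0.0368  0.0593]
   [0.4637 0.0155 0.062 ] [0.4643 0.0159 0.0597]
   [ 0.3944 -0.0475  0.062 ] [ 0.3943 -0.0481  0.0612]
gate edge along top
   [ 0.5256 -0.1155  0.062 ] [ 0.525  -0.1148  0.0608]
   [ 0.506  -0.1417  0.062 ] [ 0.5061 -0.1423  0.0612]
   [ 0.4853 -0.1678  0.062 ] [ 0.4853 -0.1679  0.0595]
   [ 0.4652 -0.1906  0.062 ] [ 0.4646 -0.1914  0.0598]
   [ 0.4583 -0.199   0.062 ] [ 0.4588 -0.1999  0.0493]
pad
   [ 0.483  -0.1783  0.058 ] [ 0.4837 -0.1778  0.055 ]
side: keyZ [array([0.4612, 0.0511, 0.0758]), array([0.4576, 0.0542, 0.0677]), array([0.4778, 0.0216, 0.0505])]
side posts [[ 0.5334  0.0223  0.064 ]
 [ 0.3913  0.0141  0.064 ]
 [ 0.5356 -0.0951  0.064 ]
 [ 0.3925 -0.096   0.064 ]]
top key n 121 [0.463  0.0488 0.0736] [0.452 0.029 0.065] [0.473 0.07  0.079]
 axis deg 69.49799484574999 ext [0.04291701 0.01003744] mid [0.46293251 0.04987081]
low [(array([ 8., 14.]), np.int32(33)), (array([218.,  34.]), np.int32(36)), (array([36., 59.]), np.int32(26)), (array([353., 147.]), np.int32(85)), (array([360., 222.]), np.int32(86)), (array([406., 258.]), np.int32(88))]
bottle [ 0.558 -0.289  0.017] [ 0.589 -0.23   0.033]
nut [ 0.41  -0.235  0.013] [ 0.443 -0.199  0.022]
side key n 223 [0.4595 0.0549 0.0686] [0.45  0.023 0.054] [0.471 0.073 0.077]
 axis deg 69.35848456220154 ext [0.04783271 0.02157952] mid [0.46487382 0.04873203]
bottle [ 0.555 -0.288  0.007] [ 0.582 -0.229  0.03 ]
nut [ 0.407 -0.233  0.012] [ 0.441 -0.195  0.019]
```

Pen centre ≈ (0.4655,-0.041) with dryer yaw ≈ 92.3°. The key is at (0.462,0.049) with its wing axis at 69.5°, and the gate is open about 0.85 rad. I'll grasp with the jaws along world y (yaw ≈ -87.7°).

```bash
cat > to.py <<'E'
import sys
from h import *
def to(x,y,z,yaw=-87.7):
    s=get_state();p=s['tool_pos'];w=s['ee_rot'][2];d=(np.array([x,y,z])-p)*1000
    c,n=np.cos(w),np.sin(w)
    print('t',round(s['clock'],2),'pos',p.round(4),'yaw',round(np.degrees(w),2),'w',round(s['gripper_width'],4),'F',s['ft_force'].round(1),'q',s['q'].round(2))
    print('tool shift mm',np.round([c*d[0]+n*d[1], n*d[0]-c*d[1], -d[2]],1),'turn',round((np.degrees(w)-yaw+180)%360-180,2))
if __name__=='__main__':
    to(*map(float,sys.argv[1:]))
E
python3 to.py .411 -.362 .10
```

```text
t 0.3 pos [ 0.2916 -0.6086  0.2223] yaw -64.4 w 0.0879 F [0.8 1.2 0.5] q [ 1.02  0.48  0.02  1.56 -0.01  1.11 -0.08]
tool shift mm [-170.8 -214.2  122.3] turn 23.3
```

arm_command --moves '[[[-24,-31,10],0],[[-24,-31,10],0],[[-24,-31,10],0],[[-24,-31,10],0],[[-24,-31,10],0]]' --fingers 0.0 --squeeze 15

```text
clock: 0.8
tool_pos: [0.378, -0.4356, 0.1714]
ee_rot: [3.139, -0.006, -1.137]
ft_force: [0.6, -1.1, 0.1]
gripper_width: 0.0511
```

arm_command --moves '[[[0,0,0],7.8],[[0,0,0],7.8],[[0,0,0],7.7]]'

```text
clock: 1.1
tool_pos: [0.3821, -0.427, 0.1697]
ee_rot: [3.141, -0.001, -1.544]
ft_force: [0.1, -0.3, 0.3]
gripper_width: 0.0439
```

```bash
python3 to.py .411 -.362 .10
```

```text
t 1.1 pos [ 0.3821 -0.427   0.1697] yaw -88.47 w 0.0439 F [ 0.1 -0.3  0.3] q [ 0.7   0.37  0.04  1.86 -0.02  0.92 -0.8 ]
tool shift mm [-64.2 -30.6  69.7] turn -0.77
```

arm_command --moves '[[[-32,-15,20],0],[[-32,-15,25],0],[[0,0,30],0],[[0,0,10],0],[[0,0,0],0]]'

```text
clock: 1.6
tool_pos: [0.4132, -0.3619, 0.0841]
ee_rot: [-3.138, -0.004, -1.549]
ft_force: [0.8, 0.8, 0.5]
gripper_width: 0.0438
```

```bash
python3 m.py | grep -E "top|side| 0.4[0-9]+ +-0.3|0.[46][0-9]+ +-0.2"; python3 to.py .411 -.362 .004
```

```text
top
[352.4 147.6] [10 12 96] plane [ 0.633  -0.2532  0.014 ] zmap [ 0.6318 -0.2521  0.0162]
[359.9 222.1] [11 11 96] plane [ 0.4819 -0.2704  0.014 ] zmap [ 0.482  -0.2706  0.0133]
side
[375.4 145.6] [24 10 45] plane [ 0.4828 -0.5805  0.014 ] zmap [ 0.4084 -0.2811  0.1802]
[382.8 156.9] [10  9 47] plane [ 0.4434 -0.528   0.014 ] zmap [ 0.4106 -0.3844  0.0982]
[278.1 189.9] [ 8  7 48] plane [ 0.6278 -0.2448  0.014 ] zmap [ 0.6297 -0.2477  0.0112]
[375.4 191.9] [ 8  7 53] plane [ 0.4074 -0.353   0.014 ] zmap [ 0.4089 -0.355   0.0121]
[336.4 202.9] [ 9  8 47] plane [ 0.4765 -0.264   0.014 ] zmap [ 0.4769 -0.2624  0.0147]
[329.8 213.4] [ 4  8 17] plane [ 0.4746 -0.2188  0.014 ] zmap [ 0.4605 -0.1818  0.0466]
t 1.7 pos [ 0.4136 -0.3632  0.0855] yaw -88.85 w 0.0441 F [ 0.5 -0.  -0.9] q [ 0.59  0.44  0.02  1.98 -0.01  0.71 -0.94]
tool shift mm [-1.2  2.5 81.5] turn -1.15
```

arm_command --moves '[[[-1,2,30],-1],[[0,0,30],0],[[0,0,18],0],[[0,0,4],0],[[0,0,0],0]]'

```text
clock: 2.2
tool_pos: [0.4158, -0.3714, 0.009]
ee_rot: [-3.126, -0.017, -1.54]
ft_force: [-0.1, -0.5, -0.4]
gripper_width: 0.0437
```

```bash
python3 to.py .411 -.362 .004
```

```text
t 2.2 pos [ 0.4158 -0.3714  0.009 ] yaw -88.22 w 0.0437 F [-0.1 -0.5 -0.4] q [ 0.61  0.57  0.01  2.01 -0.    0.54 -0.92]
tool shift mm [-9.5  4.5  5. ] turn -0.52
```

arm_command --moves '[[[-5,2,2],0],[[-4,2,2],0],[[-1,1,1],0],[[0,0,0],0]]'

```text
clock: 2.6
tool_pos: [0.412, -0.3629, 0.0074]
ee_rot: [-3.121, -0.021, -1.541]
ft_force: [-0.2, -0.5, -0.5]
gripper_width: 0.0443
```

```bash
python3 to.py .411 -.362 .004
```

```text
t 2.6 pos [ 0.412  -0.3629  0.0074] yaw -88.29 w 0.0443 F [-0.2 -0.5 -0.5] q [ 0.6   0.56  0.01  2.03 -0.    0.52 -0.93]
tool shift mm [-1.   1.   3.4] turn -0.59
```

arm_command --moves '[[[0,0,4],0],[[0,0,0],0]]'

```text
clock: 2.8
tool_pos: [0.4125, -0.3631, 0.0038]
ee_rot: [-3.12, -0.022, -1.541]
ft_force: [0.0, 0.2, -0.7]
gripper_width: 0.0439
```

arm_command --moves '[[[0,0,0],0],[[0,0,0],0],[[0,0,0],0],[[0,0,0],0]]' --fingers 1

```text
clock: 3.2
tool_pos: [0.4126, -0.3633, 0.0037]
ee_rot: [-3.12, -0.022, -1.541]
ft_force: [0.1, 0.3, 0.1]
gripper_width: 0.0219
```

arm_command --moves '[[[0,0,-20],0],[[0,0,-40],0],[[0,0,-40],0]]'

```text
clock: 3.5
tool_pos: [0.4071, -0.3586, 0.1008]
ee_rot: [-3.129, -0.014, -1.54]
ft_force: [1.4, 0.2, -0.5]
gripper_width: 0.0222
```

```bash
python3 to.py .505 -.043 .13; python3 m.py | grep -E "top|side|0.[46][0-9]+ +-0.2"
```

```text
t 3.5 pos [ 0.4071 -0.3586  0.1008] yaw -88.25 w 0.0222 F [ 1.4  0.2 -0.5] q [ 0.59  0.41  0.02  2.   -0.    0.72 -0.93]
tool shift mm [-312.4 -107.5  -29.2] turn -0.55
top
[352.4 147.6] [10 12 96] plane [ 0.633  -0.2532  0.014 ] zmap [ 0.6327 -0.2527  0.0106]
[359.9 222. ] [11 11 95] plane [ 0.482  -0.2703  0.014 ] zmap [ 0.482  -0.2706  0.013 ]
side
[278.  189.9] [ 9  7 49] plane [ 0.628  -0.2447  0.014 ] zmap [ 0.629  -0.2464  0.0122]
[336.4 202.9] [ 9  8 47] plane [ 0.4765 -0.264   0.014 ] zmap [ 0.4782 -0.2662  0.0117]
```

arm_command --moves '[[[-39,-13,-10],0],[[-39,-13,-10],0],[[-39,-13,-8],0],[[-39,-13,0],0],[[-39,-13,0],0]]'

```text
clock: 4.1
tool_pos: [0.4692, -0.1652, 0.1307]
ee_rot: [-3.119, -0.025, -1.555]
ft_force: [0.5, -0.2, -0.6]
gripper_width: 0.0217
```

arm_command --moves '[[[-38,-13,0],0],[[-38,-13,0],0],[[-20,-7,0],0],[[0,0,0],0]]'

```text
clock: 4.5
tool_pos: [0.5022, -0.0578, 0.1273]
ee_rot: [-3.119, -0.022, -1.546]
ft_force: [0.5, 0.7, 0.5]
gripper_width: 0.0219
```

```bash
python3 to.py .505 -.041 .1
```

```text
t 4.5 pos [ 0.5022 -0.0578  0.1273] yaw -88.57 w 0.0219 F [0.5 0.7 0.5] q [ 0.05  0.31 -0.09  2.06  0.07  0.75 -1.63]
tool shift mm [-16.7  -3.2  27.3] turn -0.87
```

arm_command --moves '[[[-9,-2,10],-0.9],[[-8,-2,18],0],[[0,0,20],0],[[0,0,10],0],[[0,0,0],0]]'

```text
clock: 5.0
tool_pos: [0.505, -0.0452, 0.0638]
ee_rot: [-3.122, -0.024, -1.532]
ft_force: [0.1, -0.4, 0.6]
gripper_width: 0.0218
```

```bash
python3 to.py .505 -.041 .026
```

```text
t 5.0 pos [ 0.505  -0.0452  0.0638] yaw -87.78 w 0.0218 F [ 0.1 -0.4  0.6] q [ 0.02  0.42 -0.09  2.1   0.1   0.61 -1.67]
tool shift mm [-4.2 -0.1 37.8] turn -0.08
```

arm_command --moves '[[[-4,0,18],0],[[-1,0,13],0],[[-1,0,5],0],[[0,0,0],0]]'

```text
clock: 5.4
tool_pos: [0.5059, -0.0428, 0.0271]
ee_rot: [-3.121, -0.025, -1.536]
ft_force: [-0.7, -0.7, -1.1]
gripper_width: 0.0221
```

```bash
python3 to.py .505 -.041 .026
```

```text
t 5.4 pos [ 0.5059 -0.0428  0.0271] yaw -88.01 w 0.0221 F [-0.7 -0.7 -1.1] q [ 0.01  0.48 -0.07  2.11  0.12  0.53 -1.7 ]
tool shift mm [-1.8  0.9  1.1] turn -0.31
```

arm_command --moves '[[[0,0,0],0],[[0,0,0],0],[[0,0,0],0]]' --fingers 0

```text
clock: 5.7
tool_pos: [0.5071, -0.0433, 0.0286]
ee_rot: [-3.119, -0.026, -1.537]
ft_force: [-0.5, 1.1, -0.4]
gripper_width: 0.0418
```

arm_command --moves '[[[0,0,-30],0],[[0,0,-40],0],[[0,0,-35],0],[[45,5,0],0],[[45,5,0],0]]'

```text
clock: 6.2
tool_pos: [0.5001, -0.126, 0.142]
ee_rot: [-3.115, -0.024, -1.523]
ft_force: [0.1, -0.4, 0.7]
gripper_width: 0.0437
```

arm_command --moves '[[[45,5,0],0],[[45,5,0],0],[[40,4,0],0],[[0,0,0],0]]'

```text
clock: 6.6
tool_pos: [0.4917, -0.2681, 0.149]
ee_rot: [-3.108, -0.029, -1.529]
ft_force: [-0.6, 0.2, 0.4]
gripper_width: 0.0444
```

```bash
python3 to.py .482 -.2705 .05; python3 m.py | grep -E "top|side|0.[46][0-9]+ +-0.2"; python3 -c "
from h import *
save(get_image('top'),'t1')"
```

```text
t 6.6 pos [ 0.4917 -0.2681  0.149 ] yaw -87.63 w 0.0444 F [-0.6  0.2  0.4] q [ 0.39  0.35 -0.01  1.94  0.02  0.81 -1.16]
tool shift mm [ 2.   9.8 99. ] turn 0.07
top
[352.4 147.6] [10 12 96] plane [ 0.633  -0.2532  0.014 ] zmap [ 0.6325 -0.2526  0.0119]
[447.3 209.8] [ 9 46 96] plane [ 0.5101 -0.4452  0.014 ] zmap [ 0.4898 -0.2898  0.5182]
side
[278.1 189.9] [ 9  7 50] plane [ 0.6278 -0.2448  0.014 ] zmap [ 0.6282 -0.245   0.0134]
[336.4 202.9] [ 9  8 47] plane [ 0.4765 -0.264   0.014 ] zmap [ 0.4782 -0.2661  0.0117]
[330.2 214.1] [ 5  8 19] plane [ 0.4727 -0.2169  0.014 ] zmap [ 0.4603 -0.182   0.0437]
```

arm_command --moves '[[[1,5,30],0],[[1,5,35],0],[[0,0,25],0],[[0,0,0],0]]'

```text
clock: 7.15
tool_pos: [0.4904, -0.2573, 0.0576]
ee_rot: [-3.103, -0.023, -1.509]
ft_force: [-0.0, -0.7, 0.6]
gripper_width: 0.0437
```

```bash
python3 to.py .482 -.2705 .004
```

```text
t 7.15 pos [ 0.4904 -0.2573  0.0576] yaw -86.46 w 0.0437 F [-0.  -0.7  0.6] q [ 0.39  0.48 -0.02  2.01  0.03  0.61 -1.16]
tool shift mm [12.6  9.2 53.6] turn 1.24
```

```bash
python3 - <<'E'
t=open('to.py').read()
t=t.replace("np.round([c*d[0]+n*d[1], n*d[0]-c*d[1], -d[2]],1)","(Rotation.from_euler('xyz',s['ee_rot']).as_matrix().T@d).round(1)").replace("from h import *","from h import *\nfrom scipy.spatial.transform import Rotation")
open('to.py','w').write(t)
E
python3 to.py .482 -.2705 .05
```

```text
t 7.15 pos [ 0.4904 -0.2573  0.0576] yaw -86.46 w 0.0437 F [-0.  -0.7  0.6] q [ 0.39  0.48 -0.02  2.01  0.03  0.61 -1.16]
tool shift mm [12.5  9.5  7.6] turn 1.24
```

arm_command --moves '[[[6,4,3],1],[[5,4,3],0],[[3,1,0],0]]'

```text
clock: 7.45
tool_pos: [0.4841, -0.2698, 0.0536]
ee_rot: [-3.1, -0.022, -1.522]
ft_force: [0.2, -0.7, -0.5]
gripper_width: 0.0437
```

```bash
python3 to.py .482 -.2705 .004
```

```text
t 7.45 pos [ 0.4841 -0.2698  0.0536] yaw -87.22 w 0.0437 F [ 0.2 -0.7 -0.5] q [ 0.41  0.48 -0.02  2.01  0.02  0.6  -1.15]
tool shift mm [-0.5  4.2 49.5] turn 0.48
```

arm_command --moves '[[[1,2,20],0],[[1,2,16],0],[[1,1,8],0],[[0,0,3],0],[[0,0,0],0]]'

```text
clock: 7.95
tool_pos: [0.4846, -0.2782, 0.0105]
ee_rot: [-3.091, -0.027, -1.525]
ft_force: [-0.0, -0.7, 0.1]
gripper_width: 0.0441
```

```bash
python3 to.py .482 -.2705 .004
```

```text
t 7.95 pos [ 0.4846 -0.2782  0.0105] yaw -87.4 w 0.0441 F [-0.  -0.7  0.1] q [ 0.42  0.56 -0.02  2.03  0.03  0.5  -1.14]
tool shift mm [-8.   2.5  6.2] turn 0.3
```

arm_command --moves '[[[-4,1,2],0],[[-4,1,2],0],[[-1,1,2],0],[[0,0,0],0]]'

```text
clock: 8.35
tool_pos: [0.4826, -0.2688, 0.0055]
ee_rot: [-3.088, -0.028, -1.525]
ft_force: [-0.6, 0.5, 0.0]
gripper_width: 0.0438
```

```bash
python3 to.py .482 -.2705 .004
```

```text
t 8.35 pos [ 0.4826 -0.2688  0.0055] yaw -87.37 w 0.0438 F [-0.6  0.5  0. ] q [ 0.41  0.56 -0.02  2.05  0.03  0.48 -1.16]
tool shift mm [1.7 0.7 1.6] turn 0.33
```

arm_command --moves '[[[0,0,2],0],[[0,0,0],0],[[0,0,0],0],[[0,0,0],0],[[0,0,0],0]]' --fingers 1

```text
clock: 8.85
tool_pos: [0.483, -0.2689, 0.0036]
ee_rot: [-3.088, -0.029, -1.525]
ft_force: [0.3, -0.5, 0.2]
gripper_width: 0.0221
```

arm_command --moves '[[[0,0,-20],0],[[0,0,-45],0],[[0,0,-50],0],[[0,0,-20],0]]'

```text
clock: 9.25
tool_pos: [0.473, -0.2643, 0.1389]
ee_rot: [-3.096, -0.025, -1.524]
ft_force: [0.0, -0.4, -0.6]
gripper_width: 0.022
```

```bash
python3 to.py .4655 -.043 .13
```

```text
t 9.25 pos [ 0.473  -0.2643  0.1389] yaw -87.35 w 0.022 F [ 0.  -0.4 -0.6] q [ 0.41  0.33 -0.02  1.99  0.01  0.76 -1.14]
tool shift mm [-221.6   -2.6    3.6] turn 0.35
```

View pics/t1.png

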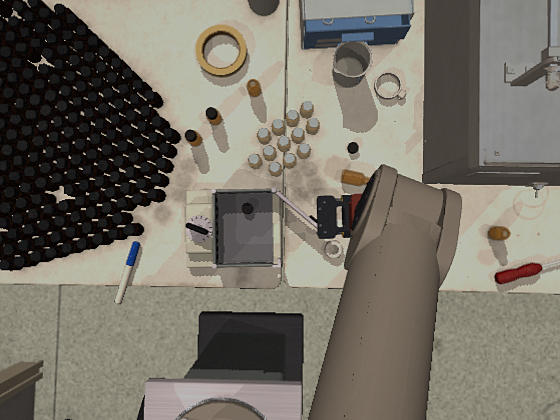

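The picture shows the first cap lying in the pen at (248,208). The second is gripped (22 mm opening).

arm_command --moves '[[[-43,-1,0],0],[[-43,-1,0],0],[[-43,-1,0],0],[[-43,0,0],0],[[-43,0,0],0]]'

```text
clock: 9.75
tool_pos: [0.4701, -0.0518, 0.1391]
ee_rot: [-3.083, -0.032, -1.541]
ft_force: [-0.4, 0.1, -0.6]
gripper_width: 0.0219
```

arm_command --moves '[[[-15,0,0],0],[[0,0,0],0]]'

```text
clock: 9.95
tool_pos: [0.4693, -0.0299, 0.1389]
ee_rot: [-3.082, -0.03, -1.53]
ft_force: [0.3, -0.5, 0.0]
gripper_width: 0.0221
```

```bash
python3 to.py .464 -.041 .07
```

```text
t 9.95 pos [ 0.4693 -0.0299  0.1389] yaw -87.68 w 0.0221 F [ 0.3 -0.5  0. ] q [ 0.01  0.23 -0.12  2.15  0.09  0.71 -1.7 ]
tool shift mm [ 8.8  9.8 68.7] turn 0.02
```

arm_command --moves '[[[4,5,25],0],[[4,4,25],0],[[1,1,15],0],[[0,0,0],0]]'

```text
clock: 10.35
tool_pos: [0.4651, -0.0452, 0.0731]
ee_rot: [-3.078, -0.032, -1.533]
ft_force: [0.1, 0.7, -0.6]
gripper_width: 0.022
```

```bash
python3 to.py .464 -.041 .026
```

```text
t 10.35 pos [ 0.4651 -0.0452  0.0731] yaw -87.83 w 0.022 F [ 0.1  0.7 -0.6] q [ 0.02  0.33 -0.1   2.21  0.13  0.54 -1.71]
tool shift mm [-5.7  3.9 46.7] turn -0.13
```

arm_command --moves '[[[-3,1,20],0],[[-3,1,15],0],[[-3,1,8],0],[[0,0,3],0],[[0,0,0],0]]'

```text
clock: 10.85
tool_pos: [0.4674, -0.0423, 0.0281]
ee_rot: [-3.074, -0.034, -1.54]
ft_force: [0.5, 0.2, -0.8]
gripper_width: 0.0218
```

```bash
python3 to.py .464 -.041 .026
```

```text
t 10.85 pos [ 0.4674 -0.0423  0.0281] yaw -88.22 w 0.0218 F [ 0.5  0.2 -0.8] q [-0.01  0.42 -0.07  2.23  0.16  0.43 -1.76]
tool shift mm [-1.5  3.5  1.8] turn -0.52
```

arm_command --moves '[[[0,0,1],0],[[0,0,0],0],[[0,0,0],0]]' --fingers 0

```text
clock: 11.15
tool_pos: [0.4688, -0.0429, 0.0288]
ee_rot: [-3.071, -0.034, -1.541]
ft_force: [-0.3, -0.8, -1.0]
gripper_width: 0.0417
```

arm_command --moves '[[[0,0,-30],0],[[0,0,-45],0],[[0,0,-45],0]]'

```text
clock: 11.45
tool_pos: [0.4564, -0.039, 0.1473]
ee_rot: [-3.083, -0.034, -1.54]
ft_force: [1.4, 0.4, 0.2]
gripper_width: 0.0437
```

```bash
python3 to.py .633 -.2525 .15;python3 m.py | grep -E "top|side|0.[46][0-9]+ +-0.2"
```

```text
t 11.45 pos [ 0.4564 -0.039   0.1473] yaw -88.22 w 0.0437 F [1.4 0.4 0.2] q [ 0.03  0.19 -0.12  2.17  0.09  0.73 -1.69]
tool shift mm [ 218.8 -169.3   14.7] turn -0.52
top
[352.4 147.6] [10 12 96] plane [ 0.633  -0.2532  0.014 ] zmap [ 0.632  -0.2522  0.0149]
side
[330.2 214.1] [ 6  8 19] plane [ 0.4728 -0.217   0.014 ] zmap [ 0.4597 -0.1802  0.0452]
```

arm_command --moves '[[[36,-28,3],0],[[36,-28,3],0],[[36,-28,3],0],[[36,-28,3],0],[[36,-28,3],0]]'

```text
clock: 12.05
tool_pos: [0.6101, -0.2135, 0.1535]
ee_rot: [-3.068, -0.033, -1.528]
ft_force: [0.0, 1.0, -0.1]
gripper_width: 0.0439
```

arm_command --moves '[[[20,-15,0],0],[[0,0,0],0]]'

```text
clock: 12.25
tool_pos: [0.6282, -0.2402, 0.1533]
ee_rot: [-3.068, -0.036, -1.535]
ft_force: [0.3, -0.0, 0.6]
gripper_width: 0.044
```

```bash
python3 to.py .633 -.2525 .06;python3 m.py | grep -E "top|side|0.[46][0-9]+ +-0.2"
```

```text
t 12.25 pos [ 0.6282 -0.2402  0.1533] yaw -87.93 w 0.044 F [ 0.3 -0.   0.6] q [ 0.29  0.5  -0.03  1.69  0.04  0.87 -1.29]
tool shift mm [ 9.1  2.5 93.8] turn -0.23
top
[366.6  76.1] [ 8 29 35] plane [ 0.7804 -0.2798  0.014 ] zmap [ 0.6246 -0.2069  0.5224]
[417.5  87.9] [ 7 35 78] plane [ 0.7575 -0.3835  0.014 ] zmap [ 0.6124 -0.2582  0.5239]
side
[278.1 189.9] [ 8  7 48] plane [ 0.6278 -0.2448  0.014 ] zmap [ 0.6292 -0.2468  0.0119]
[329.6 213.4] [ 3  8 16] plane [ 0.4749 -0.2188  0.014 ] zmap [ 0.4607 -0.1823  0.0462]
```

arm_command --moves '[[[5,1,30],0],[[4,1,30],0],[[0,0,25],0],[[0,0,3],0],[[0,0,0],0]]'

```text
clock: 12.85
tool_pos: [0.6289, -0.2398, 0.0635]
ee_rot: [-3.071, -0.03, -1.523]
ft_force: [0.5, 0.0, 0.4]
gripper_width: 0.0443
```

```bash
python3 to.py .633 -.2525 .004
```

```text
t 12.85 pos [ 0.6289 -0.2398  0.0635] yaw -87.28 w 0.0443 F [0.5 0.  0.4] q [ 0.29  0.61 -0.04  1.74  0.04  0.71 -1.29]
tool shift mm [11.1  0.7 59.9] turn 0.42
```

arm_command --moves '[[[5,0,17],0],[[5,0,17],0],[[2,0,12],0],[[0,0,4],0],[[0,0,0],0]]'

```text
clock: 13.35
tool_pos: [0.6348, -0.2534, 0.0131]
ee_rot: [-3.067, -0.031, -1.522]
ft_force: [0.0, 0.7, 0.6]
gripper_width: 0.044
```

```bash
python3 to.py .633 -.2525 .004
```

```text
t 13.35 pos [ 0.6348 -0.2534  0.0131] yaw -87.21 w 0.044 F [0.  0.7 0.6] q [ 0.31  0.69 -0.04  1.74  0.05  0.63 -1.27]
tool shift mm [-1.3  2.5  8.9] turn 0.49
```

arm_command --moves '[[[-1,1,4],0],[[-1,1,4],0],[[0,0,1],0],[[0,0,0],0]]'

```text
clock: 13.75
tool_pos: [0.634, -0.2516, 0.004]
ee_rot: [-3.066, -0.031, -1.522]
ft_force: [-0.7, 0.2, 0.6]
gripper_width: 0.0438
```

arm_command --moves '[[[0,0,0],0],[[0,0,0],0],[[0,0,0],0],[[0,0,0],0]]' --fingers 1

```text
clock: 14.15
tool_pos: [0.6346, -0.2517, 0.0049]
ee_rot: [-3.064, -0.032, -1.522]
ft_force: [0.6, -0.3, 0.5]
gripper_width: 0.0218
```

arm_command --moves '[[[0,0,-20],0],[[0,0,-45],0],[[0,0,-50],0],[[0,0,-25],0]]'

```text
clock: 14.55
tool_pos: [0.6202, -0.2466, 0.1434]
ee_rot: [-3.074, -0.028, -1.521]
ft_force: [1.9, 0.5, -0.0]
gripper_width: 0.022
```

```bash
python3 to.py .425 -.044 .14
```

```text
t 14.55 pos [ 0.6202 -0.2466  0.1434] yaw -87.16 w 0.022 F [ 1.9  0.5 -0. ] q [ 0.31  0.5  -0.04  1.71  0.03  0.86 -1.26]
tool shift mm [-212.   184.4  -14.9] turn 0.54
```

arm_command --moves '[[[-36,30,-3],0],[[-36,30,-3],0],[[-36,30,-3],0],[[-36,30,-3],0],[[-36,30,-2],0]]'

```text
clock: 15.05
tool_pos: [0.4637, -0.0753, 0.1475]
ee_rot: [-3.056, -0.034, -1.531]
ft_force: [0.6, 0.3, -0.4]
gripper_width: 0.0215
```

arm_command --moves '[[[-22,18,0],0],[[0,0,0],0]]'

```text
clock: 15.25
tool_pos: [0.4396, -0.0496, 0.145]
ee_rot: [-3.058, -0.034, -1.524]
ft_force: [0.2, -0.4, 0.6]
gripper_width: 0.022
```

```bash
python3 to.py .43 -.041 .07
```

```text
t 15.25 pos [ 0.4396 -0.0496  0.145 ] yaw -87.32 w 0.022 F [ 0.2 -0.4  0.6] q [ 0.05  0.16 -0.12  2.22  0.09  0.68 -1.65]
tool shift mm [-11.5  15.4  73.6] turn 0.38
```

arm_command --moves '[[[-6,7,25],0],[[-5,7,25],0],[[0,1,15],0],[[0,0,3],0],[[0,0,0],0]]'

```text
clock: 15.75
tool_pos: [0.4343, -0.0424, 0.0763]
ee_rot: [-3.05, -0.035, -1.525]
ft_force: [0.6, 0.2, 0.3]
gripper_width: 0.0218
```

```bash
python3 to.py .43 -.041 .026
```

```text
t 15.75 pos [ 0.4343 -0.0424  0.0763] yaw -87.36 w 0.0218 F [0.6 0.2 0.3] q [ 0.02  0.28 -0.1   2.3   0.14  0.49 -1.73]
tool shift mm [-3.4  8.8 49.6] turn 0.34
```

arm_command --moves '[[[-2,2,20],0],[[-1,2,17],0],[[-1,2,8],0],[[0,1,3],0],[[0,0,0],0]]'

```text
clock: 16.25
tool_pos: [0.4374, -0.0419, 0.0303]
ee_rot: [-3.041, -0.036, -1.528]
ft_force: [-0.3, 0.5, 0.1]
gripper_width: 0.0219
```

```bash
python3 to.py .43 -.041 .026
```

```text
t 16.25 pos [ 0.4374 -0.0419  0.0303] yaw -87.57 w 0.0219 F [-0.3  0.5  0.1] q [-0.02  0.38 -0.07  2.32  0.19  0.35 -1.78]
tool shift mm [-1.4  7.8  3.5] turn 0.13
```

arm_command --moves '[[[0,4,2],0],[[0,2,2],0],[[0,0,0],0]]'

```text
clock: 16.55
tool_pos: [0.4327, -0.0426, 0.027]
ee_rot: [-3.038, -0.036, -1.529]
ft_force: [0.8, 0.7, 0.2]
gripper_width: 0.0221
```

arm_command --moves '[[[0,0,0],0],[[0,0,0],0],[[0,0,0],0]]' --fingers 0

```text
clock: 16.85
tool_pos: [0.4331, -0.0426, 0.0275]
ee_rot: [-3.037, -0.036, -1.529]
ft_force: [-0.1, 0.4, -0.1]
gripper_width: 0.0421
```

arm_command --moves '[[[0,0,-30],0],[[0,0,-40],0],[[0,0,-40],0]]'

```text
clock: 17.15
tool_pos: [0.4179, -0.0389, 0.1354]
ee_rot: [-3.049, -0.035, -1.528]
ft_force: [1.2, -0.1, 0.4]
gripper_width: 0.044
```

```bash
python3 to.py .35 -.25 .14
```

```text
t 17.15 pos [ 0.4179 -0.0389  0.1354] yaw -87.53 w 0.044 F [ 1.2 -0.1  0.4] q [ 0.04  0.14 -0.13  2.28  0.1   0.64 -1.7 ]
tool shift mm [208.1  76.9  -4.3] turn 0.17
```

arm_command --moves '[[[40,-15,0],0],[[40,-15,0],0],[[40,-15,0],0],[[40,-15,0],0],[[35,-10,0],0]]' --fingers 1

```text
clock: 17.65
tool_pos: [0.5028, -0.2312, 0.1583]
ee_rot: [-3.034, -0.037, -1.515]
ft_force: [0.6, 0.2, 0.1]
gripper_width: 0.0074
```

```bash
python3 to.py .492 -.236 .045
python3 - <<'E'
from h import *
d=get_image('top');save(d,'t2')
g=(d['image'].max(2)<60).astype(np.uint8)
n,l,st,c=cv2.connectedComponentsWithStats(g)
for i in range(1,n):
    p=cast(d,c[i],.035)[0]
    if st[i,4]>20 and .38<p[0]<.56 and -.2<p[1]<.1: print(c[i].round(1),st[i],p.round(4),pts(d,c[i].round())[0].round(4))
cv2.imwrite('pics/c3.png',cv2.resize(cv2.cvtColor(d['image'][100:300,170:430],cv2.COLOR_RGB2BGR),None,fx=3,fy=3))
E
```

```text
t 17.65 pos [ 0.5028 -0.2312  0.1583] yaw -86.82 w 0.0074 F [0.6 0.2 0.1] q [ 0.34  0.3  -0.02  2.    0.    0.73 -1.19]
tool shift mm [  0.   23.2 111.5] turn 0.88
[315.  215.3] [ 296  186   48   61 1371] [ 0.4932 -0.1785  0.035 ] [ 0.488  -0.1677  0.275 ]
[224.8 216.3] [214 191  59  74 825] [0.4878 0.0007 0.035 ] [0.4887 0.0024 0.0203]
[249.5 205.8] [242 197  17  18 181] [ 0.5096 -0.0479  0.035 ] [ 0.5092 -0.047   0.0348]
[196.7 228.4] [186 223  23  12 126] [0.4626 0.0561 0.035 ] [0.4637 0.0482 0.0734]
[246.3 227.3] [241 222  12  12 108] [ 0.4668 -0.0426  0.035 ] [ 0.4673 -0.042   0.0358]
[246.5 243. ] [240 233  13  18 128] [ 0.4356 -0.0437  0.035 ] [ 0.4356 -0.0426  0.0336]
[257.2 262.6] [242 262  32   3  51] [ 0.3975 -0.0658  0.035 ] [ 0.3976 -0.0664  0.0485]
```

View pics/c3.png

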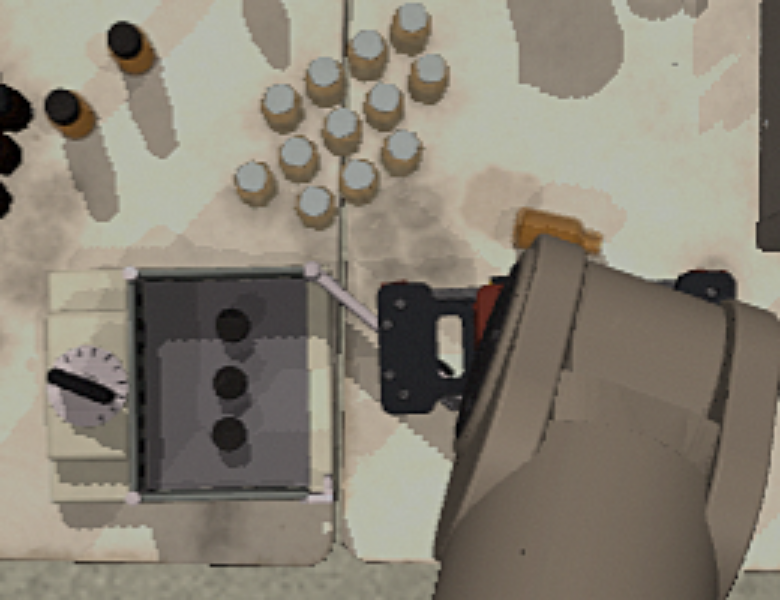

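All three caps sit in the pen in a row at world x = 0.435, 0.467 and 0.507. Next I go down beside the gate's outer face.

arm_command --moves '[[[0,6,25],0.8],[[0,6,25],0],[[0,6,20],0],[[0,3,10],0],[[0,0,0],0]]'

```text
clock: 18.2
tool_pos: [0.493, -0.2455, 0.0756]
ee_rot: [-3.028, -0.041, -1.542]
ft_force: [-0.7, -0.0, -0.5]
gripper_width: 0.0008
```

```bash
python3 to.py .490 -.230 .038
```

```text
t 18.2 pos [ 0.493  -0.2455  0.0756] yaw -88.37 w 0.0008 F [-0.7 -0.  -0.5] q [ 0.36  0.41 -0.01  2.07  0.    0.54 -1.19]
tool shift mm [-17.1   6.7  36.4] turn -0.67
```

arm_command --moves '[[[-3,2,18],-0.5],[[-4,2,13],0],[[-5,2,6],0],[[0,0,0],0]]'

```text
clock: 18.6
tool_pos: [0.4938, -0.2347, 0.0399]
ee_rot: [-3.023, -0.043, -1.533]
ft_force: [0.7, 0.6, -0.0]
gripper_width: 0.0002
```

```bash
python3 to.py .484 -.210 .038
```

```text
t 18.6 pos [ 0.4938 -0.2347  0.0399] yaw -87.82 w 0.0002 F [ 0.7  0.6 -0. ] q [ 0.34  0.47 -0.01  2.1   0.01  0.45 -1.21]
tool shift mm [-25.1   8.9  -0.2] turn -0.12
```

arm_command --moves '[[[-18,0,0],0],[[-14,5,0],0],[[-14,9,0],0],[[-12,10,0],0],[[-10,9,0],0]]'

```text
clock: 19.1
tool_pos: [0.4602, -0.17, 0.0374]
ee_rot: [-3.016, -0.049, -1.537]
ft_force: [1.0, -0.4, 0.1]
gripper_width: 0.0003
```

```bash
python3 to.py .442 -.135 .04
```

```text
t 19.1 pos [ 0.4602 -0.17    0.0374] yaw -88.04 w 0.0003 F [ 1.  -0.4  0.1] q [ 0.2   0.41  0.02  2.24  0.03  0.37 -1.34]
tool shift mm [-35.4  16.3  -6.5] turn -0.34
```

arm_command --moves '[[[-10,5,-1],0],[[-10,5,-1],0],[[-8,4,-1],0],[[-6,2,-1],0],[[0,0,0],0]]'

```text
clock: 19.6
tool_pos: [0.4413, -0.1328, 0.0389]
ee_rot: [-3.014, -0.049, -1.535]
ft_force: [-0.7, -0.4, -0.2]
gripper_width: 0.0006
```

```bash
python3 to.py .442 -.12 .04
```

```text
t 19.6 pos [ 0.4413 -0.1328  0.0389] yaw -87.95 w 0.0006 F [-0.7 -0.4 -0.2] q [ 0.11  0.37  0.04  2.3   0.04  0.34 -1.43]
tool shift mm [-12.7  -1.4  -1.6] turn -0.25
```

arm_command --moves '[[[-4,0,0],0],[[-4,0,0],0],[[-4,0,0],0],[[-4,0,0],0]]'

```text
clock: 20.0
tool_pos: [0.44, -0.1228, 0.0386]
ee_rot: [-3.015, -0.054, -1.544]
ft_force: [-1.6, -1.6, 1.7]
gripper_width: 0.0003
```

```bash
python3 to.py .442 -.12 .04
python3 - <<'E'
from h import *
d=get_image('side');save(d,'s3');cv2.imwrite('pics/c4.png',cv2.resize(cv2.cvtColor(d['image'][150:330,220:420],cv2.COLOR_RGB2BGR),None,fx=3,fy=3))
E
```

```text
t 20.0 pos [ 0.44   -0.1228  0.0386] yaw -88.45 w 0.0003 F [-1.6 -1.6  1.7] q [ 0.06  0.37  0.06  2.31  0.05  0.33 -1.47]
tool shift mm [-2.7 -2.3 -1.3] turn -0.75
```

View pics/c4.png

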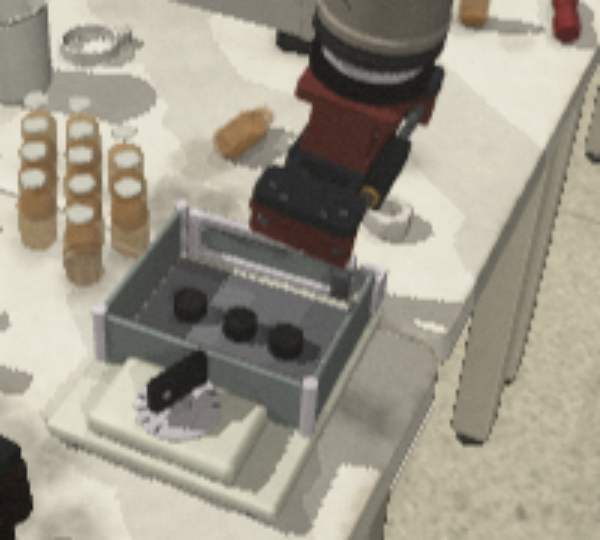

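The side view shows the gate nearly shut with the fingers on its pad and the three caps lying in the pen. I'll press further.

arm_command --moves '[[[-4,0,0],0],[[-5,0,0],0],[[-5,0,0],0]]'

```text
clock: 20.35
tool_pos: [0.4395, -0.1143, 0.0382]
ee_rot: [-3.014, -0.059, -1.552]
ft_force: [0.7, -32.4, -0.9]
gripper_width: 0.0005
```

arm_command --moves '[[[-6,0,0],0],[[-6,0,0],0]]'

```text
clock: 20.55
tool_pos: [0.4394, -0.1145, 0.0383]
ee_rot: [-3.012, -0.07, -1.569]
ft_force: [1.5, -26.4, -2.5]
gripper_width: 0.0008
```

The push hit the inner stop at about 30 N. I'll back off and check that the latch holds.

arm_command --moves '[[[8,0,0],0],[[20,0,-5],0],[[20,0,-20],0],[[10,0,-40],0],[[0,0,-40],0]]'

```text
clock: 21.05
tool_pos: [0.4234, -0.1651, 0.1444]
ee_rot: [-3.022, -0.068, -1.567]
ft_force: [1.2, -0.0, 1.2]
gripper_width: 0.0004
```

```bash
python3 to.py .462 .049 .15
python3 - <<'E'
from h import *
d=get_image('side')
e=get_image('top')
a=cv2.resize(cv2.cvtColor(d['image'][190:310,240:380],cv2.COLOR_RGB2BGR),None,fx=4,fy=4);cv2.imwrite('pics/c5.png',a)
X=np.arange(0)
vv,uu=np.mgrid[170:290,180:350];uv=np.c_[uu.ravel(),vv.ravel()]
P=pts(e,uv);m=(P[:,2]>.055)&(P[:,2]<.068)&(P[:,1]<-.085)&(P[:,1]>-.22)&(P[:,0]>.41)&(P[:,0]<.53)
print(m.sum(),np.polyfit(P[m,0],P[m,1],1),P[m].min(0),P[m].max(0))
E
```

```text
t 21.05 pos [ 0.4234 -0.1651  0.1444] yaw -89.76 w 0.0004 F [ 1.2 -0.   1.2] q [ 0.14  0.15  0.07  2.24  0.05  0.62 -1.39]
tool shift mm [-213.1  -41.5  -15.2] turn -2.06
197 [ 0.07022105 -0.13397873] [ 0.41272666 -0.10874495  0.05548399] [ 0.52886859 -0.09535043  0.06529293]
```

View pics/c5.png

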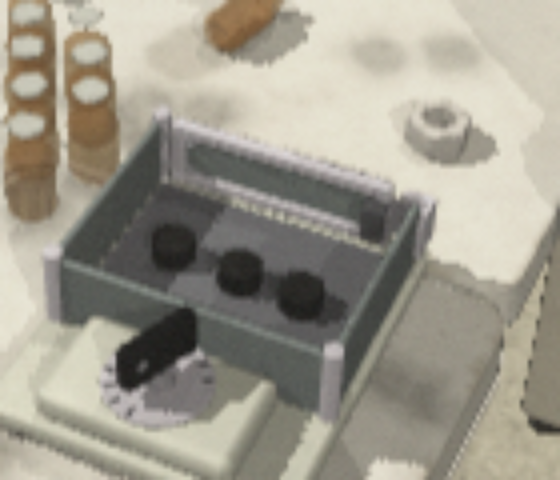

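The gate stayed shut after I backed off, with the pad flush beside the keeper, so the latch is in. Now the key: I'll turn the tool to yaw ≈ 159° so a grip across the wing can wind the full clockwise range. I'll raise quickly as well, since the fast lifts have reduced the tool's accumulated tilt.

arm_command --moves '[[[0,0,-50],-8.5],[[0,0,-50],-8.5],[[0,0,-50],-8.5],[[0,0,-50],-8.5],[[0,0,-50],-8.5]]' --fingers -0.2

```text
clock: 21.65
tool_pos: [0.3919, -0.1431, 0.3885]
ee_rot: [-3.103, -0.124, -0.809]
ft_force: [1.7, -0.6, 0.9]
gripper_width: 0.0371
```

arm_command --moves '[[[0,0,0],-8.5],[[0,0,0],-8.5],[[0,0,0],-8.5],[[0,0,0],-8.5],[[0,0,0],-8.5]]'

```text
clock: 22.15
tool_pos: [0.3965, -0.1389, 0.3932]
ee_rot: [3.085, -0.129, -0.052]
ft_force: [-0.1, 0.1, 0.2]
gripper_width: 0.0524
```

arm_command --moves '[[[0,0,0],-8.5],[[0,0,0],-8.5],[[0,0,0],-8.5],[[0,0,0],-8.5],[[0,0,0],-8.5]]'

```text
clock: 22.65
tool_pos: [0.3976, -0.1342, 0.3876]
ee_rot: [3.018, -0.053, 0.697]
ft_force: [0.1, 0.5, -0.6]
gripper_width: 0.0528
```

arm_command --moves '[[[0,0,0],-8.5],[[0,0,0],-8.5],[[0,0,0],-8.5],[[0,0,0],-8.5],[[0,0,0],-8.5]]'

```text
clock: 23.15
tool_pos: [0.3986, -0.1293, 0.3821]
ee_rot: [3.021, 0.045, 1.441]
ft_force: [-0.6, -0.0, 0.1]
gripper_width: 0.0522
```

arm_command --moves '[[[0,0,0],-8.5],[[0,0,0],-8.5],[[0,0,0],-8.5],[[0,0,0],-8.5],[[0,0,0],0]]'

```text
clock: 23.65
tool_pos: [0.3994, -0.1245, 0.3768]
ee_rot: [3.073, 0.103, 2.044]
ft_force: [0.3, -0.7, -0.9]
gripper_width: 0.0526
```

```bash
python3 to.py .462 .049 .15 159.5
```

```text
t 23.65 pos [ 0.3994 -0.1245  0.3768] yaw 117.09 w 0.0526 F [ 0.3 -0.7 -0.9] q [-0.27 -0.2   0.32  1.99  0.13  1.23  2.06]
tool shift mm [148.5 119.8 221.5] turn -42.41
```

arm_command --moves '[[[29,23,20],0],[[29,23,20],0],[[29,23,20],0],[[29,23,20],0],[[29,23,20],0]]'

```text
clock: 24.15
tool_pos: [0.451, 0.0549, 0.2682]
ee_rot: [3.064, 0.102, 2.016]
ft_force: [1.6, -0.5, 0.2]
gripper_width: 0.0527
```

arm_command --moves '[[[0,0,0],-8.5],[[0,0,0],-8.5],[[0,0,0],-8.5],[[0,0,0],-8.5],[[0,0,0],-8.3]]'

```text
clock: 24.65
tool_pos: [0.4483, 0.0642, 0.26]
ee_rot: [-3.125, 0.117, 2.771]
ft_force: [-0.3, 0.1, 0.1]
gripper_width: 0.0531
```

```bash
python3 to.py .462 .049 .13 159.5; python3 -c "
from h import *
from scipy.spatial.transform import Rotation as R
print(R.from_euler('xyz',get_state()['ee_rot']).as_matrix().round(3))"
```

```text
t 24.65 pos [0.4483 0.0642 0.26  ] yaw 158.75 w 0.0531 F [-0.3  0.1  0.1] q [-0.43  0.01  0.09  2.08  0.11  0.97  2.37]
tool shift mm [ -2.9  -7.  131.3] turn -0.75
[[-0.926  0.364  0.103]
 [ 0.36   0.931 -0.058]
 [-0.117 -0.017 -0.993]]
```

arm_command --moves '[[[-1,-1,40],-0.7],[[-1,-2,40],0],[[-1,-2,20],0],[[0,-1,4],0],[[0,0,0],0]]' --fingers 0.3

```text
clock: 25.15
tool_pos: [0.4603, 0.0548, 0.1525]
ee_rot: [-3.127, 0.116, 2.774]
ft_force: [-0.0, 0.0, -0.7]
gripper_width: 0.0311
```

```bash
python3 to.py .463 .0485 .1 159.5
python3 - <<'E'
from h import *
d=get_image('top');X=None
vv,uu=np.mgrid[200:260,170:230];uv=np.c_[uu.ravel(),vv.ravel()]
s=get_image('side');cv2.imwrite('pics/c6.png',cv2.resize(cv2.cvtColor(s['image'][180:320,220:360],cv2.COLOR_RGB2BGR),None,fx=4,fy=4))
E
```

```text
t 25.15 pos [0.4603 0.0548 0.1525] yaw 158.94 w 0.0311 F [-0.   0.  -0.7] q [-0.41  0.17  0.1   2.19  0.1   0.7   2.39]
tool shift mm [ 1.3 -4.2 52.8] turn -0.56
```

View pics/c6.png

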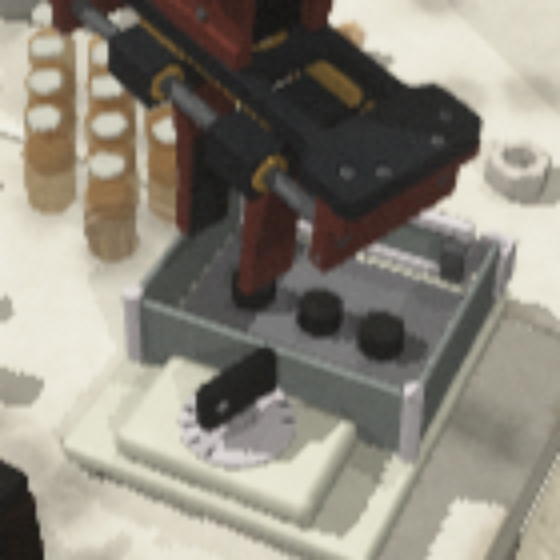

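The jaws straddle the wing's thickness from above as intended, and the gate is still shut.

arm_command --moves '[[[1,-2,25],-0.5],[[1,-2,20],0],[[0,-1,8],0],[[0,0,0],0]]'

```text
clock: 25.65
tool_pos: [0.4678, 0.051, 0.1049]
ee_rot: [-3.136, 0.127, 2.782]
ft_force: [0.6, 0.8, 0.8]
gripper_width: 0.0306
```

```bash
python3 to.py .463 .0485 .055 159.5
```

```text
t 25.65 pos [0.4678 0.051  0.1049] yaw 159.4 w 0.0306 F [0.6 0.8 0.8] q [-0.39  0.26  0.11  2.23  0.1   0.56  2.41]
tool shift mm [ 9.9 -3.7 49.1] turn -0.1
```

arm_command --moves '[[[5,-2,12],0],[[4,-1,8],0],[[1,0,0],0],[[0,0,0],0]]'

```text
clock: 26.05
tool_pos: [0.4626, 0.0522, 0.0872]
ee_rot: [-3.141, 0.132, 2.781]
ft_force: [0.1, 0.3, 0.4]
gripper_width: 0.0307
```

```bash
python3 to.py .463 .0485 .055 159.5
```

```text
t 26.05 pos [0.4626 0.0522 0.0872] yaw 159.33 w 0.0307 F [0.1 0.3 0.4] q [-0.4   0.28  0.11  2.25  0.11  0.5   2.39]
tool shift mm [ 2.6 -3.4 32.1] turn -0.17
```

arm_command --moves '[[[1,-2,12],0],[[1,-2,12],0],[[1,0,7],0],[[0,0,2],0],[[0,0,0],0]]'

```text
clock: 26.55
tool_pos: [0.4658, 0.0494, 0.0564]
ee_rot: [3.138, 0.137, 2.781]
ft_force: [1.0, -0.7, -0.2]
gripper_width: 0.0305
```

```bash
python3 to.py .463 .0485 .055 159.5
```

```text
t 26.55 pos [0.4658 0.0494 0.0564] yaw 159.32 w 0.0305 F [ 1.  -0.7 -0.2] q [-0.39  0.35  0.11  2.27  0.11  0.42  2.39]
tool shift mm [ 2.5 -1.8  1.1] turn -0.18
```

arm_command --moves '[[[2,-1,1],0],[[0,0,0],0],[[0,0,0],0],[[0,0,0],0]]' --fingers 1 --squeeze 25

```text
clock: 26.95
tool_pos: [0.4629, 0.05, 0.0558]
ee_rot: [3.137, 0.136, 2.781]
ft_force: [3.0, -1.9, -4.7]
gripper_width: 0.0118
```

arm_command --moves '[[[0,0,0],4],[[0,0,0],6],[[0,0,0],6],[[0,0,0],6]]'

```text
clock: 27.35
tool_pos: [0.463, 0.0499, 0.0558]
ee_rot: [3.085, 0.124, 2.383]
ft_force: [0.2, 0.2, -2.7]
gripper_width: 0.0114
```

```bash
python3 to.py .463 .0485 .055 137.5;python3 -c "
from h import *
print(get_state()['moment'])"
```

```text
t 27.35 pos [0.463  0.0499 0.0558] yaw 136.53 w 0.0114 F [ 0.2  0.2 -2.7] q [-0.48  0.35  0.21  2.28  0.02  0.4   2.09]
tool shift mm [-0.9 -1.1  0.9] turn -0.97
[0.22091788 0.39121514 0.11434871]
```

arm_command --moves '[[[0,0,0],8],[[0,0,0],8],[[0,0,0],8],[[0,0,0],8],[[0,0,0],8]]'

```text
clock: 27.85
tool_pos: [0.4633, 0.0501, 0.0561]
ee_rot: [3.017, 0.055, 1.658]
ft_force: [0.4, 1.1, -4.9]
gripper_width: 0.0104
```

```bash
python3 to.py .463 .049 .055 0; python3 -c "
from h import *
print(get_state()['moment'])"
```

```text
t 27.85 pos [0.4633 0.0501 0.0561] yaw 94.98 w 0.0104 F [ 0.4  1.1 -4.9] q [-0.64  0.37  0.4   2.29 -0.17  0.4   1.54]
tool shift mm [-1.  -0.5  1.1] turn 94.98
[0.38237671 0.10130261 0.09703835]
```

arm_command --moves '[[[0,0,0],8],[[0,0,0],8],[[0,0,0],8],[[0,0,0],8],[[0,0,0],8]]'

```text
clock: 28.35
tool_pos: [0.4633, 0.0496, 0.0563]
ee_rot: [3.011, -0.041, 0.938]
ft_force: [0.8, 0.1, -2.6]
gripper_width: 0.0101
```

```bash
python3 to.py .463 .049 .055 0; python3 -c "
from h import *
print(get_state()['moment'])"
```

```text
t 28.35 pos [0.4633 0.0496 0.0563] yaw 53.76 w 0.0101 F [ 0.8  0.1 -2.6] q [-0.8   0.4   0.6   2.3  -0.38  0.41  1.03]
tool shift mm [-0.7 -0.1  1.3] turn 53.76
[-0.32244031  0.32977722  0.15326074]
```

arm_command --moves '[[[0,0,0],8],[[0,0,0],8],[[0,0,0],8],[[0,0,0],8],[[0,0,0],8]]'

```text
clock: 28.85
tool_pos: [0.4631, 0.0494, 0.0566]
ee_rot: [3.07, -0.116, 0.217]
ft_force: [0.5, -0.3, -3.1]
gripper_width: 0.011
```

```bash
python3 to.py .463 .049 .055 0; python3 -c "
from h import *
print(get_state()['moment'])"
```

```text
t 28.85 pos [0.4631 0.0494 0.0566] yaw 12.45 w 0.011 F [ 0.5 -0.3 -3.1] q [-0.94  0.46  0.79  2.31 -0.6   0.45  0.53]
tool shift mm [-0.4  0.2  1.6] turn 12.45
[-0.46249097  0.39579625  0.15092827]
```

arm_command --moves '[[[0,0,0],8],[[0,0,0],8],[[0,0,0],8],[[0,0,0],8],[[0,0,0],8]]'

```text
clock: 29.35
tool_pos: [0.4629, 0.0498, 0.0569]
ee_rot: [-3.118, -0.134, -0.511]
ft_force: [1.5, -1.0, -1.6]
gripper_width: 0.0115
```

```bash
python3 to.py .463 .049 .055 0; python3 -c "
from h import *
d=get_image('side');save(d,'s7')
print(get_state()['moment'])"
```

```text
t 29.35 pos [0.4629 0.0498 0.0569] yaw -29.25 w 0.0115 F [ 1.5 -1.  -1.6] q [-1.07  0.54  0.97  2.31 -0.82  0.52  0.03]
tool shift mm [0.2 0.7 1.9] turn -29.25
[0.26688555 0.68049547 0.10701403]
```

View pics/s7.png

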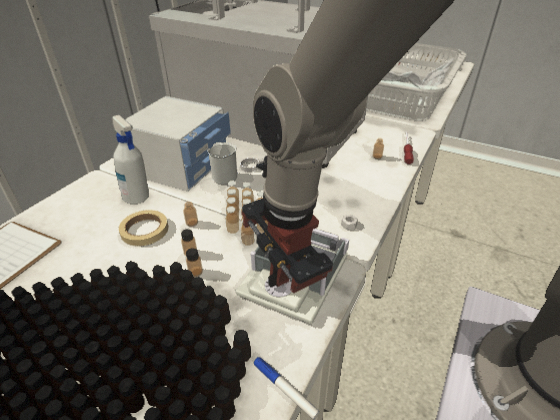

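The arm is clear of the surroundings, so I'll continue.

arm_command --moves '[[[0,0,0],8],[[0,0,0],8],[[0,0,0],8],[[0,0,0],8],[[0,0,0],8]]'

```text
clock: 29.9
tool_pos: [0.4631, 0.05, 0.0572]
ee_rot: [-3.037, -0.085, -1.225]
ft_force: [1.3, -2.3, -4.7]
gripper_width: 0.0107
```

```bash
python3 to.py .463 .049 .055 0; python3 -c "
from h import *
print(get_state()['moment'])"
```

```text
t 29.9 pos [0.4631 0.05   0.0572] yaw -70.21 w 0.0107 F [ 1.3 -2.3 -4.7] q [-1.16  0.66  1.14  2.32 -1.02  0.64 -0.5 ]
tool shift mm [0.8 0.7 2.2] turn -70.21
[-0.16401481  0.49220472  0.13701973]
```

arm_command --moves '[[[0,0,0],8],[[0,0,0],8],[[0,0,0],5]]'

```text
clock: 30.2
tool_pos: [0.4642, 0.0503, 0.0576]
ee_rot: [-3.013, -0.043, -1.591]
ft_force: [-0.3, -1.2, -0.3]
gripper_width: 0.0151
```

```bash
python3 to.py .463 .049 .055 0; python3 -c "
from h import *
print(get_state()['moment'])"
```

```text
t 30.2 pos [0.4642 0.0503 0.0576] yaw -91.17 w 0.0151 F [-0.3 -1.2 -0.3] q [-1.19  0.73  1.21  2.31 -1.1   0.71 -0.79]
tool shift mm [1.2 1.6 2.5] turn -91.17
[-0.10150585  0.51398124  0.90898969]
```

The moment jumped to 0.9 N m and the jaws were pried to 15 mm, so the stop is reached. Releasing and lifting off.

arm_command --moves '[[[0,0,0],0],[[0,0,0],0],[[0,0,0],0],[[0,0,0],0]]' --fingers 0.2

```text
clock: 30.6
tool_pos: [0.4647, 0.0506, 0.0577]
ee_rot: [-3.013, -0.044, -1.581]
ft_force: [-0.1, -0.7, -0.7]
gripper_width: 0.035
```

arm_command --moves '[[[0,0,-15],0],[[0,0,-30],0],[[0,0,-40],0],[[0,0,-40],0]]'

```text
clock: 31.0
tool_pos: [0.4445, 0.0575, 0.1648]
ee_rot: [-3.032, -0.05, -1.575]
ft_force: [-0.8, -0.2, 0.3]
gripper_width: 0.035
```

arm_command --moves '[[[40,0,-20],0],[[40,0,-20],0],[[40,0,-20],0],[[40,0,-20],0],[[40,0,-20],0]]'

```text
clock: 31.5
tool_pos: [0.4268, -0.0801, 0.2459]
ee_rot: [-3.068, -0.037, -1.554]
ft_force: [0.6, 1.2, -0.5]
gripper_width: 0.0351
```

```bash
python3 to.py .463 .049 .055 0
python3 - <<'E'
from h import *
for nm in('top','side'):
    d_=get_image(nm);H,W=d_['z_map'].shape;vv,uu=np.mgrid[:H,:W];uv=np.c_[uu.ravel(),vv.ravel()];X=pts(d_,uv);g=d_['image'].reshape(-1,3).astype(int)
    m=(g.max(1)<60)&(X[:,2]>.064)&(X[:,2]<.085)&(abs(X[:,0]-.464)<.04)&(abs(X[:,1]-.048)<.04)
    k=X[m];_,_,V=np.linalg.svd((k-k.mean(0))[:,:2],full_matrices=False)
    print(nm,m.sum(),k.mean(0).round(4),'axis',np.degrees(np.arctan2(V[0,1],V[0,0])),np.ptp((k-k.mean(0))[:,:2]@V.T,axis=0))
    cv2.imwrite(f'pics/f_{nm}.png',cv2.cvtColor(d_['image'],cv2.COLOR_RGB2BGR))
    if nm=='top': cv2.imwrite('pics/c8.png',cv2.resize(cv2.cvtColor(d_['image'][150:300,170:390],cv2.COLOR_RGB2BGR),None,fx=3,fy=3))
    else: cv2.imwrite('pics/c9.png',cv2.resize(cv2.cvtColor(d_['image'][170:320,220:400],cv2.COLOR_RGB2BGR),None,fx=3,fy=3))
E
```

```text
t 31.5 pos [ 0.4268 -0.0801  0.2459] yaw -89.02 w 0.0351 F [ 0.6  1.2 -0.5] q [-1.31 -0.25  1.21  2.17  0.33  1.02 -1.83]
tool shift mm [-135.4  -24.7  188.3] turn -89.02
top 113 [0.4644 0.0493 0.0738] axis -157.82151500502093 [0.04226325 0.01002666]
side 172 [0.4595 0.0538 0.0719] axis -158.45907768411664 [0.04183827 0.01061744]
```

View pics/c8.png

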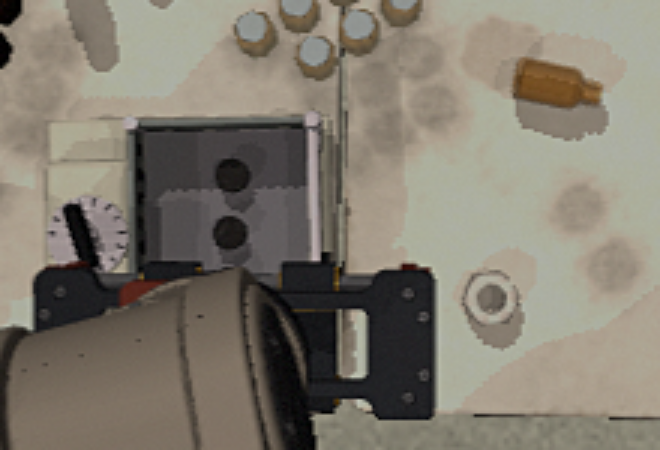

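View pics/c9.png

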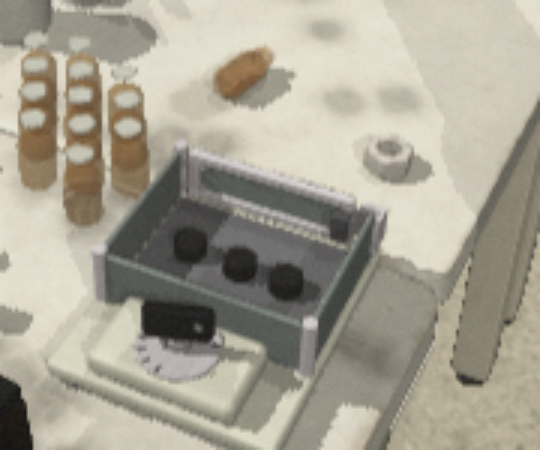

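Caps and gate are fine, but the wing now stands at -157.8°, i.e. wound 227° (3.97 rad) relative to the first measurement. That is short of 4.15 unless the key started above 0. I'll regrip and test against the stop.

arm_command --moves '[[[-30,-5,15],-6],[[-30,-5,15],-6],[[-30,-5,15],-6],[[-10,-2,10],-3],[[0,0,0],0]]' --fingers 0.3

```text
clock: 32.1
tool_pos: [0.4344, 0.0156, 0.1901]
ee_rot: [-3.076, -0.058, -1.19]
ft_force: [0.4, -0.7, 0.1]
gripper_width: 0.031
```

```bash
python3 to.py .4635 .0495 .12 -67
```

```text
t 32.1 pos [0.4344 0.0156 0.1901] yaw -68.17 w 0.031 F [ 0.4 -0.7  0.1] q [-1.81 -0.34  1.45  2.24  0.49  0.93 -1.83]
tool shift mm [-24.7 -35.   71.2] turn -1.17
```

arm_command --moves '[[[7,-18,0],0],[[7,-18,0],0]]'

```text
clock: 32.3
tool_pos: [0.4537, 0.0146, 0.2086]
ee_rot: [-3.062, -0.061, -1.191]
ft_force: [-0.4, 0.3, 0.5]
gripper_width: 0.0309
```

```bash
python3 to.py .4635 .0495 .12 -67
```

```text
t 32.3 pos [0.4537 0.0146 0.2086] yaw -68.22 w 0.0309 F [-0.4  0.3  0.5] q [-1.81 -0.34  1.45  2.19  0.48  0.96 -1.81]
tool shift mm [-34.  -15.1  88.2] turn -1.22
```

arm_command --moves '[[[30,-11,-5],0],[[30,-11,-5],0],[[30,-11,-5],0]]'

```text
clock: 32.6
tool_pos: [0.4926, -0.0578, 0.2556]
ee_rot: [-3.035, -0.069, -1.195]
ft_force: [-0.3, -0.4, -0.4]
gripper_width: 0.0306
```

```bash
python3 to.py .6 -.15 .25 -67
```

```text
t 32.6 pos [ 0.4926 -0.0578  0.2556] yaw -68.49 w 0.0306 F [-0.3 -0.4 -0.4] q [-1.66 -0.34  1.45  2.08  0.45  1.03 -1.6 ]
tool shift mm [124.5 -64.3  21.1] turn -1.49
```

arm_command --moves '[[[25,-10,15],-8],[[25,-10,15],-8],[[25,-10,15],-8]]'

```text
clock: 32.9
tool_pos: [0.5078, -0.1079, 0.2647]
ee_rot: [-3.036, -0.152, -0.784]
ft_force: [-0.7, -0.0, -0.1]
gripper_width: 0.0308
```

```bash
python3 to.py .6 -.15 .25 -67
```

```text
t 32.9 pos [ 0.5078 -0.1079  0.2647] yaw -44.93 w 0.0308 F [-0.7 -0.  -0.1] q [-1.55 -0.34  1.46  2.06  0.46  0.98 -1.08]
tool shift mm [ 91.6 -32.1  32.5] turn 22.07
```

arm_command --moves '[[[0,0,10],-8],[[0,0,10],-8],[[0,0,10],-8]]'

```text
clock: 33.2
tool_pos: [0.5029, -0.1142, 0.2497]
ee_rot: [-3.104, -0.202, -0.36]
ft_force: [0.2, 0.6, 0.3]
gripper_width: 0.0303
```

```bash
python3 to.py .6 -.15 .25 -67
```

```text
t 33.2 pos [ 0.5029 -0.1142  0.2497] yaw -20.65 w 0.0303 F [0.2 0.6 0.3] q [-1.53 -0.34  1.45  2.1   0.48  0.93 -0.67]
tool shift mm [101.5   0.   20.4] turn 46.35
```

Measured against the dryer's x axis (92.3°), the wing began at -22.8° and now stands at -250.1°. That fits a zero with the wing along the dryer's x: the key started near 0.40 rad and stands at about 4.37, on its 4.4 stop. It also explains the 0.9 N m pure couple with no net force, since drag is only 0.1–0.2. No regrip is needed. I'll check that the arm is free and do the final checks.

Run:
```python
from h import *
s=get_state();print(s['q'],s['joint_vel'].round(4),s['ft_force'].round(2),s['moment'].round(2),s['clock'])
im=[get_image(n) for n in('top','side')]
for d_ in im:
    H,W=d_['z_map'].shape;vv,uu=np.mgrid[:H,:W];uv=np.c_[uu.ravel(),vv.ravel()];X=pts(d_,uv);g=d_['image'].reshape(-1,3).astype(int)
    m=(g.max(1)<60)&(X[:,2]>.064)&(X[:,2]<.085)&(abs(X[:,0]-.464)<.04)&(abs(X[:,1]-.048)<.04)
    if m.sum()>20:
        k=X[m];_,_,V=np.linalg.svd((k-k.mean(0))[:,:2],full_matrices=False);print('key',m.sum(),np.degrees(np.arctan2(V[0,1],V[0,0])))
    m=(g.max(1)<70)&(X[:,2]>.027)&(X[:,2]<.042)&(X[:,0]>.4)&(X[:,0]<.53)&(X[:,1]<.005)&(X[:,1]>-.09)
    n,l,st,c=cv2.connectedComponentsWithStats(m.reshape(H,W).astype(np.uint8))
    print('caps',[(pts(d_,c[i].round())[0].round(3)) for i in range(1,n) if st[i,4]>20])
a=np.hstack([i['image'] for i in im]);cv2.imwrite('pics/fin.png',cv2.resize(cv2.cvtColor(a,cv2.COLOR_RGB2BGR),(800,300),interpolation=cv2.INTER_AREA))
```

```text
[-1.53143676 -0.3360995   1.45484253  2.10102625  0.48108304  0.92578797
 -0.66921155] [ 0.0672  0.0019 -0.0015  0.147   0.0676 -0.1878  1.3677] [0.19 0.59 0.33] [ 0.04  0.13 -0.  ] 33.2
key 59 -160.8209140463382
caps [array([ 0.509, -0.039,  0.034])]
key 177 -159.0620024758647
caps [array([ 0.502, -0.039,  0.032]), array([ 0.463, -0.039,  0.033]), array([ 0.43 , -0.038,  0.033])]
```

View pics/fin.png

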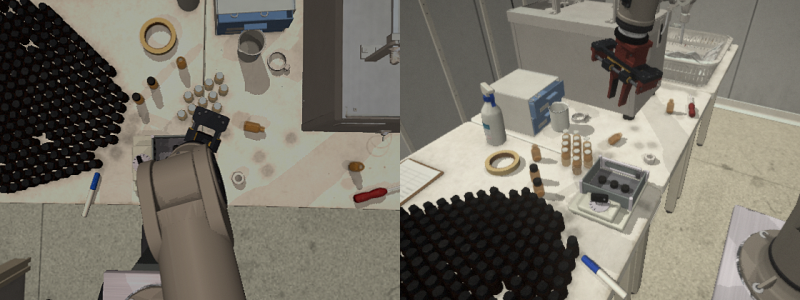

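The arm hangs free above the bench. The gate is shut, three caps are in the pen, and nut and bottle are in place. I'll let it settle and hand in.

arm_command --moves '[[[0,0,0],0],[[0,0,0],0],[[0,0,0],0]]'

```text
clock: 33.6
tool_pos: [0.5036, -0.1163, 0.2512]
ee_rot: [-3.1, -0.202, -0.379]
ft_force: [1.2, 1.1, 0.2]
gripper_width: 0.0305
```

```bash
python3 -c "
from h import *
s=get_state();print(s['q'].round(3),s['joint_vel'].round(3),s['ft_force'].round(1));print(hand_in())"
```

```text
[-1.528 -0.336  1.455  2.097  0.48   0.928 -0.682] [ 0.006 -0.002 -0.    -0.013 -0.001  0.006 -0.02 ] [1.2 1.1 0.2]
the job is handed in; nothing more can be done
None
```

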